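# Clamp the rack carrier on the bench shaker with its quarter-turn key

### The job

Take the T-handled clamp key from its cup and clamp the sprung rack carrier down on the shaker: put the key through the square window of the carrier, feel for the slot beneath so that its T-head goes through lengthwise, press the carrier down with the key, turn it clockwise a quarter turn to its stop and let it come up into its catch, so that the key stays locked and holds the carrier down by itself. Let go of the key and do not knock over or shove the white bottle with the red cap or the timer.

Things in the scene. Friction and masses are not known exactly. Their poses are not given: they have to be found in the camera images.
- key: Loose steel clamp key, 100 mm tall, about 0.15 kg, upright in its cup at the start. Origin: centre of the underside of its round collar (66 mm across, z 0 to 8 mm); z points up to the handle. Under the collar a round shank, 17 mm across, runs down to the T-head. Half a turn about z makes no difference.
- handle (a point): Centre of the key's black handle bar, 46 mm above the key's origin, where to grip it. The bar lies along the key's x: 70 mm long, 14 mm wide, 16 mm high, on a stem 12 mm across; its lower edge is 30 mm above the collar's top.
- head (a point): Centre of the key's T-head, 29 mm below the key's origin: 44 mm long along the key's x (parallel to the handle bar), 10 mm wide, 10 mm high (key z -34 to -24 mm). Below it a conical nose ends at z -46 mm, 17 mm across at the head and 8 mm at its tip.
- holder: Fixed grey round cup, 68 mm across, 62 mm tall, inner width 54 mm; origin at the centre of its underside. The key's collar rests on its rim; the key can be lifted straight out and has a few mm of play.
- shaker: Fixed white bench shaker, a low box. Origin on the bench exactly under the clamp axis, z up. The housing reaches from x -65 (control panel) to 65 mm and from y -158 to 55 mm; its deck top is at z 59 mm.
- slot (a point): On the clamp axis, top face of the 8 mm steel lock plate, z 60 mm: a centre hole 21 mm square crossed by a slot 49 x 14.5 mm. The slot lies along the shaker's x only roughly, up to 0.35 rad either way (not reported: look or feel). Out of line, the head stops on the plate (key origin at z 94 mm), nose in the hole; within about 0.1 rad of the slot it drops through.
- catch (a point): On the clamp axis, underside of the lock plate, z 52 mm. With the head below z 48 (key origin below z 72 mm) the key turns clockwise from above by 1.57 rad to a firm stop; the other way it is blocked sooner. Let up there, the head rises between two ridges up to the plate (key origin at z 76 mm) and cannot turn back.
- carrier (a joint): Sprung aluminium plate over the deck, carrying the tube rack: 0 m when free (top at z 82 mm), grows as it is pressed down, at most 0.014. It pushes up with about 3 N at 0 and 0.5 N more per mm. The key's collar bears on its window's edges. Reads about 0.006 when clamped by the locked key.
- window (a point): Centre of the carrier's window, 54 mm square, on the clamp axis, at the carrier's top face (plate 6 mm thick); moves with it. The blue tube rack (52 mm tall, light) stands loose inside a low rim on the carrier, from 72 mm on towards the shaker's -y.
- bottle: Loose white bottle with a red cap, 48 mm across, 110 mm tall, a bystander; origin at the centre of its underside, z up.
- timer: Loose flat white timer, 64 x 90 x 18 mm, a bystander; origin at the centre of its underside.
Things that resemble listed ones, but are neither listed nor needed, are in the scene too. What is shaped like the key but green or yellow is not meant.

How it is judged (in metres and radians):
On the way, in this order (a step that is already met when the one before it is completed fails the run):
1. the key's head is through the slot lengthwise, the carrier being pressed (horizontal distance between key and shaker below 0.006 m and height (world z) of key below 0.0815 m and value of joint carrier above 0.001 m and angle between the x axis of key and the x axis of shaker, either way round below 0.6 rad), for 0.05 s.
2. the key is turned a quarter under the plate (horizontal distance between key and shaker below 0.006 m and height (world z) of key below 0.079 m and angle between the x axis of key and the y axis of shaker, either way round below 0.6 rad), for 0.05 s.
At the end, for the whole second after the job is handed in: The key is released, at rest, upright (0.1 rad) on the clamp axis (5 mm), its handle bar within 0.6 rad of the shaker's y axis, its head up in the catch (collar's underside 73.5 to 78.5 mm over the bench), and alone holds the carrier 3.5 to 8.5 mm down (horizontal distance between key and shaker below 0.005 m and height (world z) of key between 0.0735 and 0.0785 m and angle between key's own z axis and vertical below 0.1 rad and angle between the x axis of key and the y axis of shaker, either way round below 0.6 rad and value of joint carrier between 0.0035 and 0.0085 m and linear speed of key below 0.02 m/s and contact force between the fingers and key below 0.1 N); the robot touches nothing.
It fails at once if the white bottle with the red cap is knocked over or shoved more than 30 mm (angle between bottle's own z axis and vertical above 0.4 rad or distance of bottle from where it was at the start of the episode above 0.03 m).
It fails at once if the timer is shoved more than 30 mm (distance of timer from where it was at the start of the episode above 0.03 m).
It also fails if it takes over 53 s, if anything falls off the work surface, if the arm or the gripper's body presses on something with over 40 N, if the wrist force passes 120 N, or if a joint passes its speed limit or range.

### The arm

A 6-joint arm with a two-finger parallel gripper is mounted at the origin on a cart in front of the work surface, level with it; the furniture and walls round the work are solid. World frame = base frame: x ahead of the robot, y to its left, z up, the work surface at z = 0. Lengths are in mm, angles in rad, forces in N, time in s.
With the tool pointing down it reaches from about 350 to 850 mm from the base axis. Payload 8.1 kg.
Tool frame: the origin (TCP) lies midway between the tips of the shut fingers; the grasp point (between the pads) lies 19 mm behind it; z points along the fingers, y is the line along which they close (so a half turn about z gives the same grasp; the last joint's range is limited). The gripper opens to 85 mm and grips with 20 to 120 N. Pads are 22 mm wide; open, the fingers measure 114 mm over their backs; the gripper's body (76 mm by 85 mm) begins 54 mm behind the grasp point. The pads swing forward as they close: fully open they stand 13 mm farther back than shut.
Start: joints at [1.088, 0.13, 1.488, -0, 1.523, -0.085], TCP at [232.414, 553.163, 231.292] pointing down, gripper open.
Joint ranges: [-2.96, 2.96], [-0.89, 2.26], [0.02, 2.5], [-1.34, 4.48], [0, 2.73], [-2.66, 2.66]. Speed limits (rad/s): [2.39, 2.39, 2.79, 3.14, 3.14, 3.14].

### API

Orientations are given as a unit quaternion [x, y, z, w].
In Python, from plant import robot gives the robot as it stands.
- The arm moves only by the tool drive_tool, never from a script. Its argument "motion" is a list of rows, each an object with "turn": the turn, a rotation vector about the tool's x, y, z in degrees, a list of three; "xyz": the shift along the tool's x, y, z in mm, a list of three; "gripper": the finger opening in mm, from 0 to 85.4. A call has 1 to 10 rows; each row is the pose to reach, as a shift and turn from the pose commanded when the call began, along the tool's axes at that moment; what a row does not reach only later rows make up. A row lasts 1/10 s, in which the tool goes at most 50 mm and 8.59 degrees, less where a joint would pass 70% of its speed; a pose out of reach is approached as far as the arm can. A call with a gripper value outside its range is refused whole. The fingers move at their own pace and stop on an object; "newtons" is the grip in N (left out, the last holds). Time passes only in rows, so rows that repeat a pose let the fingers close. It gives the time, the measured TCP pose, the force, the opening and the grip force at its end, in the units of the state.
- robot.observe(): the state, without advancing time (a new reading comes with each control period).
- robot.grab_frame(name): name is "side" or "top"; returns (picture, depth): 480x640x3 uint8, red, green, blue; 480x640 float32, mm along the optical axis (not along the pixel's ray), 0 where there is no reading.
- robot.calibration(name): a dict with "intrinsics" (3x3 intrinsics, pixels), "world_from_camera" (4x4, takes a point from camera to world coordinates). Camera axes: x right, y up, looking along -z (the intrinsics and any distortion apply to the point x, -y, -z); pixel columns grow to the right and rows downward; lengths in mm; the calibration is good to about 2 mm. A picture is of the moment at which its call begins. calibration takes no time and is no camera call.
- robot.sign_off(): hands the job in; it is judged then, once.
The state is a dict: "time_s": time; "joints": joint angles; "joint_velocities": joint speeds; "joint_efforts": joint torques, N m; "tcp_pos": TCP position; "tool_rot": TCP orientation; "force": force on the tool from outside, world axes, zero at the start; "torque": the same for the moment, N m; "opening": finger opening in mm; "finger_force": force on a finger pad.
Only numpy, scipy, OpenCV 4.12 (cv2) and the standard library are available. Lean on these libraries where they do the work, as an engineer would, in place of code of your own. Each camera call takes 0.05 s, during which the arm holds its last target. There are 200 camera calls.

## Working session

There is one attempt and no reset: what is moved stays moved. The work goes in short steps, Python scripts to look and compute and a tool call to move; the robot and the scene stay as the last step left them, time stands still between calls to the robot, and variables do not carry over. Pictures are saved under pics/ and viewed, at most 10 in all, crops included, and the job is handed in when it is done.

Besides the shell and the picture viewer there is one more tool, called after "Call:" by a JSON object that holds its "api" and its "payload". drive_tool: Moves the arm, as the interface text tells. Its arguments: {"type":"object","properties":{"motion":{"type":"array"},"newtons":{"type":"number"}},"required":["motion"]}

```bash
mkdir -p pics; cat > h.py <<'E'
import numpy as np,cv2
from plant import robot
def grab(n,f):
    p,d=robot.grab_frame(n); cv2.imwrite(f'pics/{f}.png',p[:,:,::-1]); np.save(f'pics/{f}.npy',d); return p,d
def world(n,u,v,d):
    c=robot.calibration(n);K=np.array(c['intrinsics']);T=np.array(c['world_from_camera'])
    x=(u-K[0,2])/K[0,0]*d;y=(v-K[1,2])/K[1,1]*d
    return (T@[x,-y,-d,1])[:3]
def ray(n,u,v,z):
    a=world(n,u,v,1.);b=world(n,u,v,1000.);return a+(b-a)*(z-a[2])/(b[2]-a[2])
def proj(n,P):
    c=robot.calibration(n);K=np.array(c['intrinsics']);T=np.array(c['world_from_camera'])
    q=np.linalg.inv(T)@[*P,1];return K[0,0]*q[0]/-q[2]+K[0,2],K[1,1]*-q[1]/-q[2]+K[1,2]
E
python3 - <<'E'
from h import *
for n in('top','side'):
    grab(n,n+'0');c=robot.calibration(n);print(c)
print(robot.observe())
E
```

```text
{'intrinsics': array([[589.57023105,   0.        , 332.34036713],
       [  0.        , 589.57023105, 243.19872967],
       [  0.        ,   0.        ,   1.        ]]), 'world_from_camera': array([[ 1.25431851e-02,  9.94308922e-01, -1.05794311e-01,
         4.28983216e+02],
       [-9.99845195e-01,  1.11662130e-02, -1.35978779e-02,
         2.00121614e+02],
       [-1.23391695e-02,  1.05948495e-01,  9.94295058e-01,
         1.39709793e+03],
       [ 0.00000000e+00,  0.00000000e+00,  0.00000000e+00,
         1.00000000e+00]])}
{'intrinsics': array([[531.01987495,   0.        , 320.76145376],
       [  0.        , 531.01987495, 240.30250935],
       [  0.        ,   0.        ,   1.        ]]), 'world_from_camera': array([[ 9.64733312e-01,  1.04541830e-01, -2.41579474e-01,
         2.92741940e+02],
       [-2.63227722e-01,  3.86266372e-01, -8.84030235e-01,
        -7.64565747e+02],
       [ 8.95888689e-04,  9.16443831e-01,  4.00162344e-01,
         5.16507631e+02],
       [ 0.00000000e+00,  0.00000000e+00,  0.00000000e+00,
         1.00000000e+00]])}
{'time_s': 0.1, 'joints': array([ 1.08761369e+00,  1.31095702e-01,  1.48917430e+00, -2.14330702e-05,
        1.52298047e+00, -8.53806957e-02]), 'joint_velocities': array([-0.00233457, -0.00118113, -0.00236128,  0.00076274, -0.00089964,
        0.00017658]), 'joint_efforts': array([ 6.36968925e-04, -5.70951498e+01, -5.01942015e+01, -2.15153700e-04,
        7.94749096e-03,  4.50919430e-06]), 'tcp_pos': array([232.1833418 , 552.72377063, 230.34115561]), 'tool_rot': array([ 1.97591508e-01,  9.80284096e-01, -7.98644149e-04, -2.22209005e-04]), 'force': array([-0.00408347, -0.90867599,  0.60561827]), 'torque': array([-0.00503666, -0.02630647,  0.03837899]), 'finger_force': 0.0, 'opening': 85.1456125233345}
```

View pics/top0.png

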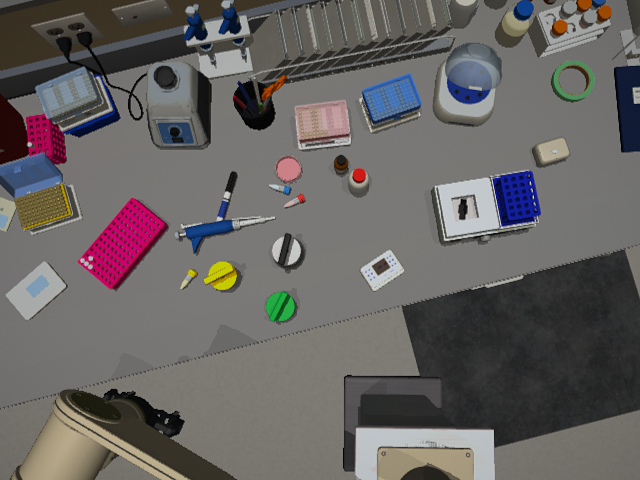

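View pics/side0.png

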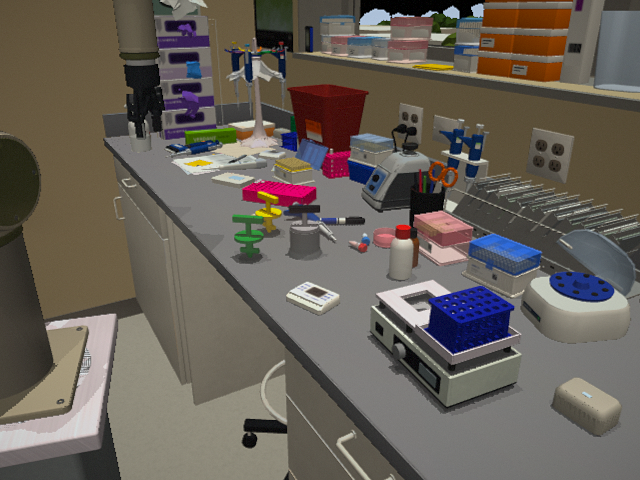

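The top picture shows three key-shaped objects: black handle in a grey cup at (287,250), green at (281,307) and yellow at (222,276). The black-handled one fits the description because it is steel and sits in the grey cup. The shaker is at (485,205) with its window at (464,206), the bottle at (359,180) and the timer at (382,270). I'll confirm with an enlarged crop.

```bash
python3 - <<'E'
from h import *
p=cv2.imread('pics/top0.png')
a=cv2.resize(p[220:280,257:317],(400,400),interpolation=cv2.INTER_CUBIC)
b=cv2.resize(p[176:236,434:494],(400,400),interpolation=cv2.INTER_CUBIC)
cv2.imwrite('pics/crop1.png',np.hstack([a,b]))
d=np.load('pics/top0.npy')
for u,v in[(287,250),(287,240),(275,250),(446,200),(450,230),(490,210),(464,196),(464,206),(470,206),(464,214),(456,206)]:
    print(u,v,world('top',u,v,d[v,u]).round(1))
E
```

```text
287 250 [549.5 316.7 113.7]
287 240 [570.8 316.7 119.5]
275 250 [553.1 347.7  72.1]
446 200 [668.9 -36.2  86.9]
450 230 [601.6 -45.3  82.7]
490 210 [ 648.6 -136.6   78.1]
464 196 [679.3 -77.5  82.5]
464 206 [669.2 -92.9   8.3]
470 206 [660.2 -95.4  61.6]
464 214 [649.6 -92.2  10.6]
456 206 [660.  -63.6  60.7]
```

View pics/crop1.png

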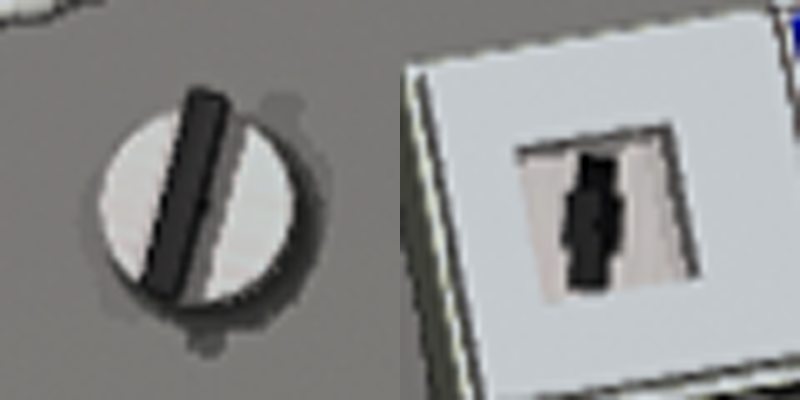

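The left crop confirms the key: steel collar, black bar from (207,97) to (162,295), standing in the grey cup. The right crop shows the window corners (517,149), (669,125), (697,275), (548,303), and the dark slot running from about (597,155) to (588,288).

```bash
cat > m.py <<'E'
from h import *
s=60/400
k=lambda x,y,z:ray('top',257+(x+.5)*s-.5,220+(y+.5)*s-.5,z)[:2]
w=lambda x,y,z:ray('top',434+(x-400+.5)*s-.5,176+(y+.5)*s-.5,z)[:2]
ang=lambda a,b:np.arctan2(*(b-a)[::-1])
E
python3 - <<'E'
from m import *
a,b=k(207,97,116),k(162,295,116);print('bar',(a+b)/2,np.linalg.norm(a-b),ang(b,a))
l,r=k(100,205,70),k(296,205,70);print('collar lr',(l+r)/2,np.linalg.norm(l-r)); 
c=[w(*q,82) for q in[(517,149),(669,125),(697,275),(548,303)]]
print('win',np.mean(c,0),[np.linalg.norm(c[i]-c[i-1]) for i in range(4)])
print('x-dir',ang(c[3],c[0]),ang(c[2],c[1]),'ydirs',ang(c[1],c[0])-np.pi/2,ang(c[2],c[3])-np.pi/2)
a,b=w(597,155,60),w(588,288,60);print('slot',(a+b)/2,np.linalg.norm(a-b),ang(b,a))
print('hole',(w(563,222,60)+w(624,222,60))/2)
d=np.load('pics/top0.npy')
for n,u,v,z in[('bottle',359,176,110),('timer',382,270,18)]:print(n,ray('top',u,v,z))
# key from depth: handle pts
P=np.array([world('top',u,v,d[v,u]) for v in range(225,275) for u in range(262,312) if d[v,u]>0])
H=P[(P[:,2]>98)&(P[:,2]<125)];print(len(H),H[:,2].mean(),cv2.minAreaRect(H[:,:2].astype(np.float32)))
C=P[(P[:,2]>60)&(P[:,2]<80)];print(len(C),np.median(C[:,2]),cv2.minEnclosingCircle(C[:,:2].astype(np.float32)))
R=world('top',500,200,d[200,500]);print('rack',R)
from scipy.spatial.transform import Rotation as Ro
print(Ro.from_quat(robot.observe()['tool_rot']).as_matrix().round(3))
E
```

```text
bar [551.5053513  322.56000918] 66.71660646522034 -0.20198281163986082
collar lr [552.79942108 322.33214395] 66.60631672314884
win [653.08760656 -78.98850767] [np.float64(53.45659338098502), np.float64(52.136829051507966), np.float64(51.9576563314669), np.float64(51.18735662441524)]
x-dir 0.1874164389496843 0.16925765507713697 ydirs 0.16891958463835066 0.19802845331337027
slot [653.81271165 -78.41362757] 46.38771191186149 -0.07724187568247606
hole [653.60104453 -78.7499269 ]
bottle [716.70373171 160.3851895  110.        ]
timer [513.99253997 102.04541697  18.        ]
215 115.57800941920841 ((551.8364868164062, 322.5403137207031), (14.331557273864746, 69.21918487548828), 77.52057647705078)
492 70.14248946011378 ((551.9056396484375, 322.4544372558594), 33.6494255065918)
rack [ 671.18472371 -158.65094767   81.1343836 ]
[[-0.922  0.387 -0.001]
 [ 0.387  0.922 -0.001]
 [ 0.    -0.002 -1.   ]]
```

Call:
{"api": "drive_tool", "payload": {"motion": [{"xyz": [-20,-5,0],"turn": [0,0,-2],"gripper": 85},{"xyz": [-60,-14,0],"turn": [0,0,-4],"gripper": 85},{"xyz": [-108,-25,0],"turn": [0,0,-6],"gripper": 85},{"xyz": [-156,-36,0],"turn": [0,0,-8],"gripper": 85},{"xyz": [-204,-47,0],"turn": [0,0,-10],"gripper": 85},{"xyz": [-252,-58,0],"turn": [0,0,-10.8],"gripper": 85},{"xyz": [-300,-69,0],"turn": [0,0,-10.8],"gripper": 85},{"xyz": [-345,-80,0],"turn": [0,0,-10.8],"gripper": 85},{"xyz": [-384,-89,0],"turn": [0,0,-10.8],"gripper": 85},{"xyz": [-384,-89,0],"turn": [0,0,-10.8],"gripper": 85}]}}

```text
time_s: 1.1
tcp_pos: [555.4, 318.2, 230.3]
tool_rot: [0.107, 0.994, -0.001, 0.0]
force: [-0.6, -0.5, 0.4]
opening: 84.7
finger_force: 0.0
```

```bash
cat > g.py <<'E'
from h import *
from scipy.spatial.transform import Rotation as Ro
import sys
o=robot.observe();M=Ro.from_quat(o['tool_rot']).as_matrix()
print('t',o['time_s'],'tcp',o['tcp_pos'].round(1),'yaw',np.degrees(np.arctan2(M[1,0],M[0,0])).round(2),'tilt',M[:2,2].round(4),'F',o['force'].round(1),'T',o['torque'].round(2),'open',round(o['opening'],1),'ff',o['finger_force'])
if len(sys.argv)>1:
    x,y,z,yaw=map(float,sys.argv[1:5]);c,s=np.cos(np.radians(yaw)),np.sin(np.radians(yaw))
    G=np.array([[c,s,0],[s,-c,0],[0,0,-1]])
    print('xyz',(M.T@(np.array([x,y,z])-o['tcp_pos'])).round(1),'turn',np.degrees(Ro.from_matrix(M.T@G).as_rotvec()).round(2))
E
python3 g.py 552 322.5 89 168
```

```text
t 1.1 tcp [555.4 318.2 230.3] yaw 167.71 tilt [ 0.0001 -0.0019] F [-0.6 -0.5  0.4] T [ 0.01  0.02 -0.08] open 84.7 ff 0.0
xyz [  4.3   3.7 141.2] turn [-0.1   0.03 -0.29]
```

Call:
{"api": "drive_tool", "payload": {"motion": [{"xyz": [0,0,30],"turn": [0,0,0],"gripper": 85},{"xyz": [0,0,60],"turn": [0,0,0],"gripper": 85},{"xyz": [0,0,80],"turn": [0,0,0],"gripper": 85},{"xyz": [0,0,80],"turn": [0,0,0],"gripper": 85},{"xyz": [0,0,80],"turn": [0,0,0],"gripper": 85}]}}

```text
time_s: 1.6
tcp_pos: [551.3, 322.5, 151.2]
tool_rot: [0.104, 0.995, -0.0, -0.001]
force: [0.2, 0.2, 0.7]
opening: 85.0
finger_force: 0.0
```

```bash
python3 g.py 552 322.5 89 168
```

```text
t 1.6 tcp [551.3 322.5 151.2] yaw 168.03 tilt [-0.0012 -0.0005] F [0.2 0.2 0.7] T [-0.01  0.01 -0.  ] open 85.0 ff 0.0
xyz [-0.7  0.1 62.2] turn [-0.04 -0.06  0.03]
```

Call:
{"api": "drive_tool", "payload": {"motion": [{"xyz": [0,0,30],"turn": [0,0,0],"gripper": 85},{"xyz": [0,0,55],"turn": [0,0,0],"gripper": 85},{"xyz": [0,0,62],"turn": [0,0,0],"gripper": 60},{"xyz": [0,0,62],"turn": [0,0,0],"gripper": 35},{"xyz": [0,0,62],"turn": [0,0,0],"gripper": 22},{"xyz": [0,0,62],"turn": [0,0,0],"gripper": 10},{"xyz": [0,0,62],"turn": [0,0,0],"gripper": 5},{"xyz": [0,0,62],"turn": [0,0,0],"gripper": 5},{"xyz": [0,0,62],"turn": [0,0,0],"gripper": 5}], "newtons": 60}}

```text
time_s: 2.5
tcp_pos: [553.1, 322.9, 91.3]
tool_rot: [0.104, 0.995, 0.001, 0.001]
force: [-0.3, -0.7, 6.2]
opening: 13.0
finger_force: 59.6
```

```bash
python3 g.py 552 322.5 89 168
```

```text
t 2.5 tcp [553.1 322.9  91.3] yaw 168.01 tilt [0.0028 0.0013] F [-0.3 -0.7  6.2] T [-0.01  0.01  0.03] open 13.0 ff 59.57741439342499
xyz [ 1.1 -0.6  2.3] turn [0.11 0.14 0.01]
```

Call:
{"api": "drive_tool", "payload": {"motion": [{"xyz": [0,0,-5],"turn": [0,0,0],"gripper": 5},{"xyz": [0,0,-15],"turn": [0,0,0],"gripper": 5},{"xyz": [0,0,-35],"turn": [0,0,0],"gripper": 5},{"xyz": [0,0,-60],"turn": [0,0,0],"gripper": 5},{"xyz": [0,0,-90],"turn": [0,0,0],"gripper": 5},{"xyz": [0,0,-115],"turn": [0,0,0],"gripper": 5},{"xyz": [0,0,-130],"turn": [0,0,0],"gripper": 5},{"xyz": [0,0,-130],"turn": [0,0,0],"gripper": 5}]}}

```text
time_s: 3.3
tcp_pos: [553.3, 323.0, 222.7]
tool_rot: [0.104, 0.995, 0.001, 0.002]
force: [0.8, -0.4, -1.0]
opening: 12.9
finger_force: 58.5
```

```bash
python3 g.py 653.5 -78.7 220 175.5
```

```text
t 3.3 tcp [553.3 323.  222.7] yaw 168.01 tilt [0.0046 0.0022] F [ 0.8 -0.4 -1. ] T [ 0.02 -0.01 -0.01] open 12.9 ff 58.53056073188782
xyz [-181.5 -372.1    2.3] turn [ 0.16  0.24 -7.49]
```

Call:
{"api": "drive_tool", "payload": {"motion": [{"xyz": [-6,-12,0],"turn": [0,0,-1],"gripper": 5},{"xyz": [-18,-37,0],"turn": [0,0,-2],"gripper": 5},{"xyz": [-36,-74,0],"turn": [0,0,-3],"gripper": 5},{"xyz": [-56,-115,0],"turn": [0,0,-4],"gripper": 5},{"xyz": [-76,-156,0],"turn": [0,0,-5],"gripper": 5},{"xyz": [-96,-197,0],"turn": [0,0,-6],"gripper": 5},{"xyz": [-116,-238,0],"turn": [0,0,-7.5],"gripper": 5},{"xyz": [-136,-279,0],"turn": [0,0,-7.5],"gripper": 5},{"xyz": [-154,-316,0],"turn": [0,0,-7.5],"gripper": 5},{"xyz": [-168,-344,0],"turn": [0,0,-7.5],"gripper": 5}]}}

```text
time_s: 4.3
tcp_pos: [644.1, -51.7, 217.0]
tool_rot: [0.04, 0.999, -0.0, -0.001]
force: [-0.4, 0.6, -2.0]
opening: 12.9
finger_force: 58.6
```

Call:
{"api": "drive_tool", "payload": {"motion": [{"xyz": [-9,-19,0],"turn": [0,0,0],"gripper": 5},{"xyz": [-17,-26,0],"turn": [0,0,0],"gripper": 5},{"xyz": [-17,-26,0],"turn": [0,0,0],"gripper": 5},{"xyz": [-17,-26,0],"turn": [0,0,0],"gripper": 5},{"xyz": [-17,-26,0],"turn": [0,0,0],"gripper": 5}]}}

```text
time_s: 4.8
tcp_pos: [659.6, -74.6, 219.2]
tool_rot: [0.038, 0.999, 0.0, -0.0]
force: [-0.2, 0.9, -1.6]
opening: 12.9
finger_force: 58.6
```

```bash
python3 g.py 653.5 -78.7 165 175.5; python3 - <<'E'
from h import *
p,d=grab('top','top1');q,_=grab('side','side1')
a=cv2.resize(p[176:236,424:484],(400,400),interpolation=cv2.INTER_CUBIC)
u,v=map(int,proj('side',[653,-79,160]));print(u,v)
b=cv2.resize(q[v-60:v+90,u-75:u+75],(400,400),interpolation=cv2.INTER_CUBIC)
cv2.imwrite('pics/crop2.png',np.hstack([a,b])[:,:,::-1])
E
```

```text
t 4.8 tcp [659.6 -74.6 219.2] yaw 175.61 tilt [-0.0003  0.0004] F [-0.2  0.9 -1.6] T [-0.03  0.    0.02] open 12.9 ff 58.57297718524933
xyz [ 5.8 -4.6 54.2] turn [ 0.02 -0.02  0.11]
426 255
```

View pics/crop2.png

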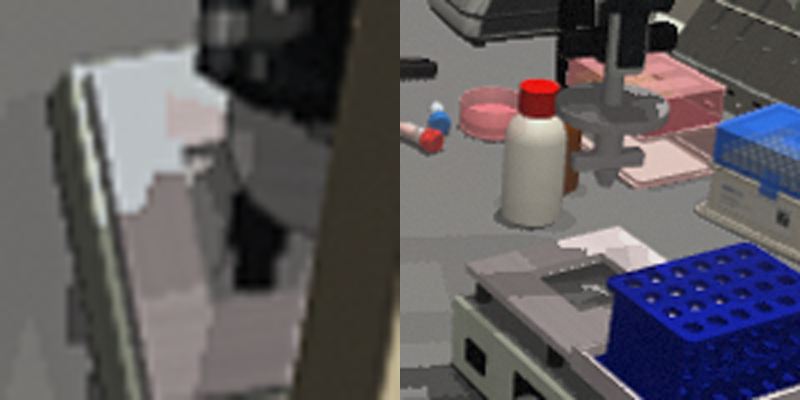

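The key hangs upright in the gripper, with its nose tip at side crop (607,185). The gripper hides most of the window in the top view. I'll check the nose position against the TCP.

```bash
python3 - <<'E'
from h import *
f=lambda x,y:(351+(x-400+.5)*.375-.5,195+(y+.5)*.375-.5)
print('nose',ray('side',*f(607,186),146.2),'proj of tcp axis',proj('side',[659.6,-74.6,146.2]),f(607,186))
for z,q in((192+8,(0,0)),):
  print('collar', ray('side',*f(613,105),200), 'exp',proj('side',[659.6,-74.6,200]))
E
```

```text
nose [655.15805569 -82.7340117  146.2       ] proj of tcp axis (np.float64(428.6075425717941), np.float64(261.94039723305747)) (428.3125, 264.4375)
collar [652.41605892 -86.23464748 200.        ] exp (np.float64(431.4520624955994), np.float64(230.77827831802378))
```

Call:
{"api": "drive_tool", "payload": {"motion": [{"xyz": [3,-2,10],"turn": [0,0,0],"gripper": 5},{"xyz": [6,-4.5,25],"turn": [0,0,0],"gripper": 5},{"xyz": [6,-4.5,40],"turn": [0,0,0],"gripper": 5},{"xyz": [6,-4.5,45],"turn": [0,0,0],"gripper": 5},{"xyz": [6,-4.5,45],"turn": [0,0,0],"gripper": 5},{"xyz": [6,-4.5,45],"turn": [0,0,0],"gripper": 5}]}}

```text
time_s: 5.5
tcp_pos: [653.4, -80.4, 174.2]
tool_rot: [0.039, 0.999, 0.0, -0.0]
force: [0.7, 0.4, -1.7]
opening: 12.9
finger_force: 58.6
```

```bash
python3 g.py 653.5 -78.7 121 175.5
```

```text
t 5.5 tcp [653.4 -80.4 174.2] yaw 175.5 tilt [-0.0001  0.    ] F [ 0.7  0.4 -1.7] T [-0.02  0.    0.02] open 12.9 ff 58.58253479003906
xyz [ 0.1  1.7 53.2] turn [ 0.   -0.01  0.  ]
```

Call:
{"api": "drive_tool", "payload": {"motion": [{"xyz": [0,1.2,10],"turn": [0,0,0],"gripper": 5},{"xyz": [0,1.2,22],"turn": [0,0,0],"gripper": 5},{"xyz": [0,1.2,32],"turn": [0,0,0],"gripper": 5},{"xyz": [0,1.2,36],"turn": [0,0,0],"gripper": 5},{"xyz": [0,1.2,36],"turn": [0,0,0],"gripper": 5},{"xyz": [0,1.2,36],"turn": [0,0,0],"gripper": 5}]}}

```text
time_s: 6.1
tcp_pos: [653.5, -79.2, 138.3]
tool_rot: [0.039, 0.999, -0.0, -0.0]
force: [0.6, -0.2, -0.8]
opening: 12.5
finger_force: 58.6
```

```bash
python3 g.py 653.5 -78.7 121 175.5
```

```text
t 6.1 tcp [653.5 -79.2 138.3] yaw 175.51 tilt [-0.0001 -0.    ] F [ 0.6 -0.2 -0.8] T [-0.02 -0.04 -0.06] open 12.5 ff 58.584235310554504
xyz [ 0.1  0.5 17.3] turn [-0.   -0.    0.01]
```

Call:
{"api": "drive_tool", "payload": {"motion": [{"xyz": [0,0,2],"turn": [0,0,0],"gripper": 5},{"xyz": [0,0,4],"turn": [0,0,0],"gripper": 5},{"xyz": [0,0,6],"turn": [0,0,0],"gripper": 5},{"xyz": [0,0,8],"turn": [0,0,0],"gripper": 5},{"xyz": [0,0,10],"turn": [0,0,0],"gripper": 5},{"xyz": [0,0,10],"turn": [0,0,0],"gripper": 5},{"xyz": [0,0,10],"turn": [0,0,0],"gripper": 5}]}}

```text
time_s: 6.8
tcp_pos: [653.4, -79.1, 128.2]
tool_rot: [0.039, 0.999, 0.0, -0.0]
force: [-0.1, 0.7, -1.4]
opening: 13.3
finger_force: 58.6
```

```bash
python3 g.py 653.5 -78.7 121 175.5
```

```text
t 6.8 tcp [653.4 -79.1 128.2] yaw 175.51 tilt [-0.0001  0.    ] F [-0.1  0.7 -1.4] T [-0.04 -0.04 -0.02] open 13.3 ff 58.5846483707428
xyz [-0.   0.4  7.2] turn [ 0.   -0.01  0.01]
```

Nose is in the hole with no contact. Going on to the plate level (TCP about 123) and a little beyond.

Call:
{"api": "drive_tool", "payload": {"motion": [{"xyz": [0,0,2],"turn": [0,0,0],"gripper": 5},{"xyz": [0,0,4],"turn": [0,0,0],"gripper": 5},{"xyz": [0,0,6],"turn": [0,0,0],"gripper": 5},{"xyz": [0,0,8],"turn": [0,0,0],"gripper": 5},{"xyz": [0,0,8],"turn": [0,0,0],"gripper": 5},{"xyz": [0,0,8],"turn": [0,0,0],"gripper": 5}]}}

```text
time_s: 7.4
tcp_pos: [653.4, -79.1, 120.2]
tool_rot: [0.039, 0.999, 0.0, -0.0]
force: [0.7, 0.0, -0.6]
opening: 13.1
finger_force: 58.6
```

```bash
python3 g.py 653.5 -78.7 112 175.5
```

```text
t 7.4 tcp [653.4 -79.1 120.2] yaw 175.51 tilt [-0.0002  0.0001] F [ 0.7  0.  -0.6] T [-0.03  0.02 -0.03] open 13.1 ff 58.584004640579224
xyz [-0.1  0.4  8.2] turn [ 0.   -0.01  0.01]
```

Call:
{"api": "drive_tool", "payload": {"motion": [{"xyz": [0,0,2],"turn": [0,0,0],"gripper": 5},{"xyz": [0,0,4],"turn": [0,0,0],"gripper": 5},{"xyz": [0,0,6],"turn": [0,0,0],"gripper": 5},{"xyz": [0,0,8],"turn": [0,0,0],"gripper": 5},{"xyz": [0,0,10],"turn": [0,0,0],"gripper": 5},{"xyz": [0,0,12],"turn": [0,0,0],"gripper": 5},{"xyz": [0,0,12],"turn": [0,0,0],"gripper": 5}]}}

```text
time_s: 8.1
tcp_pos: [653.5, -79.2, 108.4]
tool_rot: [0.039, 0.999, -0.0, 0.0]
force: [-3.1, -0.7, 2.7]
opening: 12.9
finger_force: 59.2
```

```bash
python3 g.py 653.5 -78.7 99 175.5
```

```text
t 8.1 tcp [653.5 -79.2 108.4] yaw 175.51 tilt [ 0.     -0.0001] F [-3.1 -0.7  2.7] T [0.   0.34 0.02] open 12.9 ff 59.21078860759735
xyz [0.  0.5 9.4] turn [-0.01  0.    0.01]
```

Call:
{"api": "drive_tool", "payload": {"motion": [{"xyz": [0.5,0,2],"turn": [0,0,0],"gripper": 5},{"xyz": [0.7,0,4],"turn": [0,0,0],"gripper": 5},{"xyz": [0.7,0,6],"turn": [0,0,0],"gripper": 5},{"xyz": [0.7,0,8],"turn": [0,0,0],"gripper": 5},{"xyz": [0.7,0,9.5],"turn": [0,0,0],"gripper": 5},{"xyz": [0.7,0,9.5],"turn": [0,0,0],"gripper": 5},{"xyz": [0.7,0,9.5],"turn": [0,0,0],"gripper": 5}]}}

```text
time_s: 8.8
tcp_pos: [653.5, -79.2, 99.8]
tool_rot: [0.039, 0.999, -0.0, 0.001]
force: [-1.5, -0.3, 7.0]
opening: 12.9
finger_force: 59.8
```

```bash
python3 g.py 653.5 -78.7 98.5 175.5
```

```text
t 8.8 tcp [653.5 -79.2  99.8] yaw 175.51 tilt [ 0.0018 -0.0004] F [-1.5 -0.3  7. ] T [0.07 0.23 0.01] open 12.9 ff 59.78581488132477
xyz [0.1 0.5 1.3] turn [-0.01  0.1   0.01]
```

Call:
{"api": "drive_tool", "payload": {"motion": [{"xyz": [0,0,1.2],"turn": [0,0,0],"gripper": 5},{"xyz": [0,0,1.6],"turn": [0,0,0],"gripper": 5},{"xyz": [0,0,1.6],"turn": [0,0,4],"gripper": 5},{"xyz": [0,0,1.6],"turn": [0,0,10],"gripper": 5},{"xyz": [0,0,1.6],"turn": [0,0,16],"gripper": 5},{"xyz": [0,0,1.6],"turn": [0,0,20],"gripper": 5},{"xyz": [0,0,1.6],"turn": [0,0,20],"gripper": 5}]}}

```text
time_s: 9.5
tcp_pos: [653.9, -79.2, 98.5]
tool_rot: [0.213, 0.977, 0.0, 0.001]
force: [-0.1, -0.7, 8.2]
opening: 13.3
finger_force: 59.9
```

```bash
python3 g.py 653.5 -78.7 98.5 85.5
```

```text
t 9.5 tcp [653.9 -79.2  98.5] yaw 155.36 tilt [ 0.0027 -0.0005] F [-0.1 -0.7  8.2] T [ 0.08 -0.02 -0.12] open 13.3 ff 59.85206723213196
xyz [0.6 0.3 0. ] turn [ 0.13  0.11 69.86]
```

Call:
{"api": "drive_tool", "payload": {"motion": [{"xyz": [0,0,0],"turn": [0,0,5],"gripper": 5},{"xyz": [0,0,0],"turn": [0,0,12],"gripper": 5},{"xyz": [0,0,0],"turn": [0,0,20],"gripper": 5},{"xyz": [0,0,0],"turn": [0,0,28],"gripper": 5},{"xyz": [0,0,0],"turn": [0,0,36],"gripper": 5},{"xyz": [0,0,0],"turn": [0,0,44],"gripper": 5},{"xyz": [0,0,0],"turn": [0,0,52],"gripper": 5},{"xyz": [0,0,0],"turn": [0,0,58],"gripper": 5},{"xyz": [0,0,0],"turn": [0,0,60],"gripper": 5},{"xyz": [0,0,0],"turn": [0,0,60],"gripper": 5}]}}

```text
time_s: 10.5
tcp_pos: [653.1, -79.7, 98.3]
tool_rot: [0.673, 0.74, -0.0, 0.001]
force: [-3.3, -2.1, 9.2]
opening: 12.8
finger_force: 60.0
```

```bash
python3 g.py 653.5 -78.7 98.5 85.5
```

```text
t 10.5 tcp [653.1 -79.7  98.3] yaw 95.42 tilt [ 0.001  -0.0011] F [-3.3 -2.1  9.2] T [-0.34  0.51 -0.03] open 12.8 ff 59.95463311672211
xyz [ 1.   0.5 -0.2] turn [0.06 0.06 9.92]
```

Call:
{"api": "drive_tool", "payload": {"motion": [{"xyz": [0,0,0],"turn": [0,0,3],"gripper": 5},{"xyz": [0,0,0],"turn": [0,0,6],"gripper": 5},{"xyz": [0,0,0],"turn": [0,0,8],"gripper": 5},{"xyz": [0,0,0],"turn": [0,0,8],"gripper": 5}]}}

```text
time_s: 10.9
tcp_pos: [653.0, -79.7, 98.2]
tool_rot: [0.723, 0.691, -0.0, 0.001]
force: [-4.2, -2.5, 7.6]
opening: 12.8
finger_force: 60.0
```

```bash
python3 g.py 653.5 -78.7 98.5 85.5
```

```text
t 10.9 tcp [653.  -79.7  98.2] yaw 87.43 tilt [ 0.0007 -0.0011] F [-4.2 -2.5  7.6] T [-0.33  0.6   0.03] open 12.8 ff 59.95444715023041
xyz [ 1.1  0.4 -0.3] turn [0.05 0.06 1.93]
```

Call:
{"api": "drive_tool", "payload": {"motion": [{"xyz": [-0.3,-0.4,0],"turn": [0,0,1],"gripper": 5},{"xyz": [-0.6,-0.8,0],"turn": [0,0,3],"gripper": 5},{"xyz": [-0.6,-0.8,0],"turn": [0,0,4],"gripper": 5},{"xyz": [-0.6,-0.8,0],"turn": [0,0,4],"gripper": 5}]}}

```text
time_s: 11.3
tcp_pos: [652.8, -79.9, 98.4]
tool_rot: [0.746, 0.666, 0.001, 0.001]
force: [-1.4, -1.1, 8.2]
opening: 12.9
finger_force: 59.8
```

```bash
python3 g.py 653.5 -78.7 98.5 85.5
```

```text
t 11.3 tcp [652.8 -79.9  98.4] yaw 83.47 tilt [ 0.0021 -0.0006] F [-1.4 -1.1  8.2] T [-0.06  0.16 -0.01] open 12.9 ff 59.848819971084595
xyz [ 1.3  0.6 -0.1] turn [ 0.12  0.02 -2.03]
```

Call:
{"api": "drive_tool", "payload": {"motion": [{"xyz": [0,0,0],"turn": [0,0,2],"gripper": 5},{"xyz": [0,0,0],"turn": [0,0,4],"gripper": 5},{"xyz": [0,0,0],"turn": [0,0,4],"gripper": 5}]}}

```text
time_s: 11.6
tcp_pos: [652.6, -79.8, 98.4]
tool_rot: [0.769, 0.639, 0.0, 0.001]
force: [-1.5, -1.0, 8.7]
opening: 12.9
finger_force: 60.0
```

```bash
python3 g.py 653.5 -78.7 98.5 85.5
```

```text
t 11.6 tcp [652.6 -79.8  98.4] yaw 79.45 tilt [ 0.0017 -0.0005] F [-1.5 -1.   8.7] T [0.02 0.43 0.12] open 12.9 ff 59.955766797065735
xyz [ 1.2  0.6 -0.1] turn [ 0.1   0.02 -6.05]
```

Call:
{"api": "drive_tool", "payload": {"motion": [{"xyz": [0,0,0],"turn": [0,0,2],"gripper": 5},{"xyz": [0,0,0],"turn": [0,0,3],"gripper": 5},{"xyz": [0,0,0],"turn": [0,0,3],"gripper": 5}]}}

```text
time_s: 11.9
tcp_pos: [652.3, -79.7, 98.4]
tool_rot: [0.785, 0.619, 0.0, 0.0]
force: [-3.2, 0.0, 8.7]
opening: 13.2
finger_force: 60.4
```

```bash
python3 g.py 653.5 -78.7 98.5 85.5
```

```text
t 11.9 tcp [652.3 -79.7  98.4] yaw 76.51 tilt [ 0.0008 -0.0005] F [-3.2  0.   8.7] T [0.06 0.81 0.39] open 13.2 ff 60.355528593063354
xyz [ 1.3  1.  -0.1] turn [ 0.05  0.02 -8.99]
```

Call:
{"api": "drive_tool", "payload": {"motion": [{"xyz": [0,-0.3,0],"turn": [0,0,-1],"gripper": 5},{"xyz": [0,-0.3,-1.5],"turn": [0,0,-1.5],"gripper": 5},{"xyz": [0,-0.3,-3],"turn": [0,0,-1.5],"gripper": 5},{"xyz": [0,-0.3,-4.5],"turn": [0,0,-1.5],"gripper": 5},{"xyz": [0,-0.3,-5.5],"turn": [0,0,-1.5],"gripper": 5},{"xyz": [0,-0.3,-5.5],"turn": [0,0,-1.5],"gripper": 5}]}}

```text
time_s: 12.5
tcp_pos: [651.9, -79.7, 103.1]
tool_rot: [0.777, 0.629, 0.0, 0.0]
force: [-2.2, -1.0, 6.4]
opening: 12.9
finger_force: 59.5
```

```bash
python3 g.py 653.5 -78.7 105.3 85.5
```

```text
t 12.5 tcp [651.9 -79.7 103.1] yaw 78.0 tilt [ 0.0006 -0.0003] F [-2.2 -1.   6.4] T [-0.27  0.24  0.  ] open 12.9 ff 59.53430414199829
xyz [ 1.3  1.4 -2.2] turn [ 0.03  0.01 -7.5 ]
```

Call:
{"api": "drive_tool", "payload": {"motion": [{"xyz": [0,0,-0.8],"turn": [0,0,0],"gripper": 5},{"xyz": [0,0,-1.6],"turn": [0,0,0],"gripper": 5},{"xyz": [0,0,-2.2],"turn": [0,0,0],"gripper": 5},{"xyz": [0,0,-2.6],"turn": [0,0,0],"gripper": 5},{"xyz": [0,0,-2.6],"turn": [0,0,0],"gripper": 5}]}}

```text
time_s: 13.0
tcp_pos: [651.8, -79.7, 105.3]
tool_rot: [0.777, 0.629, 0.0, 0.0]
force: [1.3, -3.0, 1.8]
opening: 12.8
finger_force: 59.2
```

```bash
python3 g.py 653.5 -78.7 105.3 85.5
```

```text
t 13.0 tcp [651.8 -79.7 105.3] yaw 78.01 tilt [ 0.0003 -0.0002] F [ 1.3 -3.   1.8] T [-0.38 -0.28 -0.03] open 12.8 ff 59.15139377117157
xyz [ 1.3  1.5 -0. ] turn [ 0.02  0.01 -7.49]
```

The head is up against the plate (Fz has fallen off). Releasing.

Call:
{"api": "drive_tool", "payload": {"motion": [{"xyz": [0,0,0],"turn": [0,0,0],"gripper": 16},{"xyz": [0,0,0],"turn": [0,0,0],"gripper": 25},{"xyz": [0,0,0],"turn": [0,0,0],"gripper": 40},{"xyz": [0,0,0],"turn": [0,0,0],"gripper": 50},{"xyz": [0,0,0],"turn": [0,0,0],"gripper": 50},{"xyz": [0,0,-15],"turn": [0,0,0],"gripper": 50},{"xyz": [0,0,-45],"turn": [0,0,0],"gripper": 50},{"xyz": [0,0,-90],"turn": [0,0,0],"gripper": 50},{"xyz": [0,0,-120],"turn": [0,0,0],"gripper": 50}]}}

```text
time_s: 13.9
tcp_pos: [652.5, -79.7, 230.0]
tool_rot: [0.777, 0.629, 0.001, 0.001]
force: [1.2, -0.7, 0.4]
opening: 49.9
finger_force: 0.0
```

```bash
python3 g.py 500 100 300 78
```

```text
t 13.9 tcp [652.5 -79.7 230. ] yaw 78.01 tilt [ 0.0037 -0.0007] F [ 1.2 -0.7  0.4] T [0.04 0.   0.01] open 49.9 ff 0.0
xyz [ 144.1 -186.2  -70.7] turn [ 0.22 -0.01  0.01]
```

Moving aside to look.

Call:
{"api": "drive_tool", "payload": {"motion": [{"xyz": [14,-18,-7],"turn": [0,0,0],"gripper": 50},{"xyz": [40,-50,-20],"turn": [0,0,0],"gripper": 50},{"xyz": [66,-84,-35],"turn": [0,0,0],"gripper": 50},{"xyz": [92,-118,-50],"turn": [0,0,0],"gripper": 50},{"xyz": [118,-152,-60],"turn": [0,0,0],"gripper": 50},{"xyz": [136,-176,-70],"turn": [0,0,0],"gripper": 50},{"xyz": [144,-186,-70],"turn": [0,0,0],"gripper": 50},{"xyz": [144,-186,-70],"turn": [0,0,0],"gripper": 50},{"xyz": [144,-186,-70],"turn": [0,0,0],"gripper": 50}]}}

```text
time_s: 14.8
tcp_pos: [500.0, 99.4, 295.2]
tool_rot: [0.777, 0.629, -0.0, 0.0]
force: [0.5, -0.6, 0.2]
opening: 49.6
finger_force: 0.0
```

```bash
python3 - <<'E'
from h import *
p,d=grab('top','top2');q,_=grab('side','side2')
a=cv2.resize(p[176:236,434:494],(400,400),interpolation=cv2.INTER_CUBIC)
b=cv2.resize(q[220:410,350:540],(400,400),interpolation=cv2.INTER_CUBIC)
cv2.imwrite('pics/crop3.png',np.hstack([a,b])[:,:,::-1])
P=np.array([world('top',u,v,d[v,u]) for v in range(180,235) for u in range(436,494) if d[v,u]>0])
H=P[(P[:,2]>115)&(P[:,2]<145)];print(len(H),np.median(H[:,2]),cv2.minAreaRect(H[:,:2].astype(np.float32)))
r=np.hypot(*(P[:,:2]-[653.5,-78.7]).T);C=P[(r<30)&(P[:,2]<100)];print('collar z',np.median(C[:,2]))
S=P[(r>50)&(r<65)&(P[:,2]>60)&(P[:,2]<100)&(P[:,1]>-100)];print('carrier z',np.median(S[:,2]))
d0=np.load('pics/top0.npy');print('carrier z before',np.median([world('top',u,v,d0[v,u])[2] for u,v in[(446,200),(450,222),(460,186),(480,186),(485,220)]]),np.median([world('top',u,v,d[v,u])[2] for u,v in[(446,200),(450,222),(460,186),(480,186),(485,220)]]))
E
```

```text
Traceback (most recent call last):
  File "h.py", line 6, in world
    c=robot.calibration(n);K=np.array(c['intrinsics']);T=np.array(c['world_from_camera'])
ValueError: time passes only in moves, steps and waits
```

View pics/crop3.png

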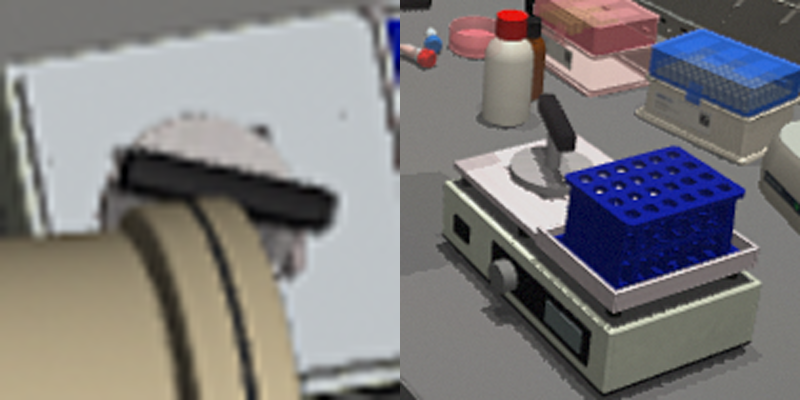

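The key stands upright in the window, with its bar running from (125,172) to (332,208) in the top crop. The bottle is in its place. Checking heights and angle from the saved depth.

```bash
sed -i 's/^from plant import robot/from plant import robot\nimport functools\n_cal=functools.cache(lambda n:robot.calibration(n))/; s/c=robot.calibration(n)/c=_cal(n)/' h.py
python3 - <<'E'
from m import *
a,b=w(525,172,130),w(732,208,130);print('bar',(a+b)/2,np.linalg.norm(a-b),ang(b,a),'vs shaker y',ang(b,a)-(.18+np.pi/2))
d=np.load('pics/top2.npy');d0=np.load('pics/top0.npy')
f=lambda d,L:np.median([world('top',u,v,d[v,u])[2] for u,v in L])
L=[(442,192),(446,188),(460,184),(480,184),(488,200),(489,220),(486,215)]
print('carrier',f(d0,L),f(d,L),'collar',f(d,[(u,v) for u in range(456,474) for v in range(194,198)]))
P=np.array([world('top',u,v,d[v,u]) for v in range(180,206) for u in range(436,494) if d[v,u]>0]);H=P[(P[:,2]>115)&(P[:,2]<145)]
print(len(H),np.median(H[:,2]),cv2.minAreaRect(H[:,:2].astype(np.float32)))
E
```

```text
bar [652.51111373 -75.60276915] 67.99346285990266 1.4056881556771168 vs shaker y -0.3451081711177797
carrier 80.66230942659854 75.55970774071397 collar 83.80311317684505
151 129.50440422986935 ((653.5020141601562, -76.15245819091797), (69.1383056640625, 14.444245338439941), 80.18071746826172)
```

```bash
python3 -c "
from plant import robot
print(robot.sign_off())"
```

```text
the job is handed in; nothing more can be done
None
```

The key is locked in the catch and released, holding the carrier about 5 to 6 mm down, with the arm clear. I handed the job in at about 15 s; sign-off returned no verdict. The final images put the collar's underside at about 76 mm, the handle bar 0.35 rad from the shaker's y axis and the key 1 to 3 mm off the clamp axis. I saw the bottle still in place at the end but did not re-check the timer.

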